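# Lay the standing cocoa cartons down in their bays

## Robot

A 6-joint arm with a two-finger parallel gripper is mounted at the origin on the work surface. World frame = base frame: x ahead of the robot, y to its left, z up, the work surface at z = 0. Lengths are in m, angles in rad, forces in N, time in s.
With the tool pointing down it reaches from about 0.325 to 0.775 m from the base axis. Payload 5.5 kg.
Tool frame: the origin (TCP) lies between the finger pads; the fingertips stand 8 mm ahead of it and the grasp point (between the pads) lies 11 mm behind it (tcp_to_tips is the distance from the TCP to the fingertips, in m); z points along the fingers, y is the line along which they close (so a half turn about z gives the same grasp; the last joint's range is limited). The gripper opens to 88 mm and grips with 3 to 60 N. Pads are 20 mm wide; open, the fingers measure 115 mm over their backs; the gripper's body (75 mm by 178 mm) begins 61 mm behind the grasp point.
Start: joints at [-1.256, 0.091, 1.231, -0, 1.82, -0.057], TCP at [0.218, -0.559, 0.231] pointing down, gripper open.
Joint ranges: [-2.87, 2.87], [-0.86, 2.18], [0.17, 2.46], [-1.51, 4.65], [0.06, 2.69], [-2.65, 2.65]. Speed limits (rad/s): [2.57, 2.57, 3.01, 3.14, 3.14, 3.14].

## Interface

Orientations are given as a unit quaternion [w, x, y, z].
In Python, from bench import * gives the robot as it stands. Calls block until the motion is done:
- move_to(position, orientation): joint-space move of the TCP to a pose.
- move_l(position, speed=0.15, orientation=None): straight line of the TCP; orientation=None keeps the orientation; speed is the mean speed in m/s.
- movej(angles): joint-space move.
- gripper_open() and close(): open the fingers fully, or close them until they stop; the grip force is fixed at half the most.
- hold(seconds).
- inverse_kinematics(position, orientation): joint angles nearest the present ones, or None.
- state(): the state.
- get_image(name): name is "scene" or "top" or "wrist"; returns a dict with "frame" (420x560x3 uint8, blue, green, red), "depth" (420x560 float32, m along the optical axis (not along the pixel's ray), 0 where there is no reading), "camera_matrix" (3x3 intrinsics, pixels), "k1" (the pictures are not rectified: a ray, as slopes to the right and down, at radius r is drawn at 1 + k1 r^2 times it, then the intrinsics apply), "view" (4x4, takes a point from world to camera coordinates). Camera axes: x right, y up, looking along -z (the intrinsics and any distortion apply to the point x, -y, -z); pixel columns grow to the right and rows downward; lengths in m; the calibration is good to about 2 mm. A picture is of the moment at which its call begins.
A pose or a line that the arm cannot do raises IKError and nothing moves.
- job_done(): hands the job in; it is judged then, once.
The state is a dict: "time": time; "joint_pos": joint angles; "dq": joint speeds; "joint_torque": joint torques, N m; "ee_pos": TCP position; "ee_rot": TCP orientation; "ft_force": force on the tool from outside, world axes, zero at the start; "moment": the same for the moment, N m; "finger_gap": finger opening in m; "finger_force": force on a finger pad.
Only numpy, scipy, OpenCV 4.12 (cv2) and the standard library are available. Lean on these libraries where they do the work, as an engineer would, in place of code of your own. Each camera call takes 0.05 s, during which the arm holds its last target. There are 200 camera calls.

## Task

On the grey mat one cocoa carton already lies in its marked bay, label up, and two more still stand at the near ends of theirs. Push each of the two gently with the fingertips, high on its labelled face, so that it topples over, rather than sliding along, and comes to lie flat, label up, inside the white outline of its own bay. Only push, never pinch or lift, and leave the carton that already lies there, the canister and the bowl where they are.

Things in the scene. Friction and masses are not known exactly. Their poses are not given: they have to be found in the camera images.
- carton_a: A standing carton: brown cardboard, 170 mm tall, 80 wide (y), 45 thick (x), 0.18 to 0.35 kg, loose. Origin: centre of its underside; z up its height; x is the way it must fall, the white label is on the opposite broad face (-x). Its foot is centred near its bay's near end line, within 3 degrees of square. It tips once leaned 15 degrees; pushed too low it slides.
- carton_a_top (a point): Centre of the upper end of this carton as it stands, 170 mm from its origin along its z. When it lies flat in the bay, this point and its origin are both 22.5 mm above the mat.
- carton_b: The other standing carton, in another bay: same size, looks, axes, origin and behaviour as the first.
- carton_b_top (a point): Centre of the upper end of this carton as it stands, 170 mm from its origin along its z. When it lies flat in the bay, this point and its origin are both 22.5 mm above the mat.
- mat: Fixed grey mat, 280 (x) by 400 (y) by 3 mm. Origin: centre of its underside, on the table; x runs along the bays, away from the robot (within 29 degrees). Flush white lines 5 mm wide mark three bays centred at y = -125, 0, +125 mm, each 125 mm wide, from x = -87.5 (near end line) to +127.5 mm (far end line), all to line centres. Which carton is in which bay varies.
- laid: An identical carton already lying label up in the remaining bay, loose, 45 mm high, 80 mm wide (y). Origin: on the mat at the near end of its bay, in the middle of its width; the carton extends from 22.5 to 192.5 mm along x from the origin. To be left alone.
- canister: Round closed can, 68 mm across, 140 mm tall, standing on the table to the left of the mat. Origin: centre of its underside. To be left alone.
- bowl: Steel bowl, 130 mm across, 60 mm high, on the table to the right of the mat. Origin: centre of its underside. To be left alone.

How it is judged:
By the outcome, as a careful person would: the job done as asked, in the order asked, and still so for the second after the job is handed in, with the robot touching nothing.
It also fails if it takes over 45 s, if anything falls off the work surface, if the arm or the gripper's body presses on something with over 40 N, if the wrist force passes 120 N, or if a joint passes its speed limit or range.

## Working session

There is one attempt and no reset: what is moved stays moved. The work goes in short steps, each a Python script; the robot and the scene stay as the last script left them, time stands still between calls to the robot, and variables do not carry over. Pictures are saved under pics/ and viewed, at most 10 in all, crops included, and the job is handed in when it is done.

```bash
mkdir -p pics && ls && python3 - <<'E'
from bench import *
import cv2,numpy as np,pickle
d={}
for n in("scene","top"):
    d[n]=get_image(n);cv2.imwrite(f"pics/{n}0.png",d[n]["frame"])
    print(n,d[n]["camera_matrix"],d[n]["k1"],d[n]["view"].round(3) if hasattr(d[n]["view"],"round") else d[n]["view"],d[n]["depth"].min(),d[n]["depth"].max())
pickle.dump(d,open("d0.pkl","wb"))
s=state();print(s)
E
```

```text
pics
scene [[452.24587558   0.         279.36722812]
 [  0.         452.24587558 213.81507353]
 [  0.           0.           1.        ]] -0.08528930514804024 [[ 0.747  0.664 -0.021 -0.408]
 [-0.457  0.536  0.709  0.17 ]
 [ 0.482 -0.521  0.704 -1.73 ]
 [ 0.     0.     0.     1.   ]] 0.0 3.9999342
top [[448.77904964   0.         279.5547944 ]
 [  0.         448.77904964 205.54112063]
 [  0.           0.           1.        ]] -0.06220409126778842 [[ 0.01  -1.    -0.007  0.015]
 [ 0.982  0.009  0.188 -0.582]
 [-0.188 -0.008  0.982 -1.236]
 [ 0.     0.     0.     1.   ]] 0.0 2.3353379
{'time': 0.1, 'joint_pos': array([-1.25568134e+00,  9.17602305e-02,  1.23173408e+00, -1.68374197e-05,
        1.81981744e+00, -5.67197880e-02]), 'dq': array([ 0.00074379, -0.00011473, -0.00277955,  0.00213961,  0.00190062,
        0.00045661]), 'joint_torque': array([ 3.78364610e-03, -4.47857630e+01, -4.07570779e+01,  7.01184268e-02,
        2.84522830e-02, -9.40780433e-05]), 'ee_pos': array([ 0.21789904, -0.55876415,  0.22965165]), 'ee_rot': array([-8.51335387e-04,  9.82767106e-01,  1.84846090e-01, -1.18835986e-04]), 'ft_force': array([ 0.4557346 ,  0.24989075, -0.57077838]), 'moment': array([ 0.04294267, -0.0086506 , -0.01361955]), 'finger_force': 0.0, 'finger_gap': 0.08805299317557742}
```

View pics/top0.png

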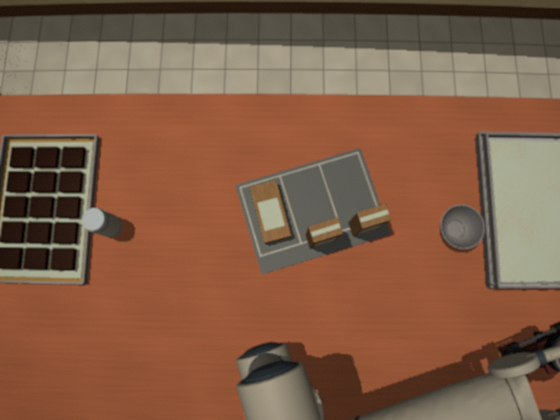

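View pics/scene0.png

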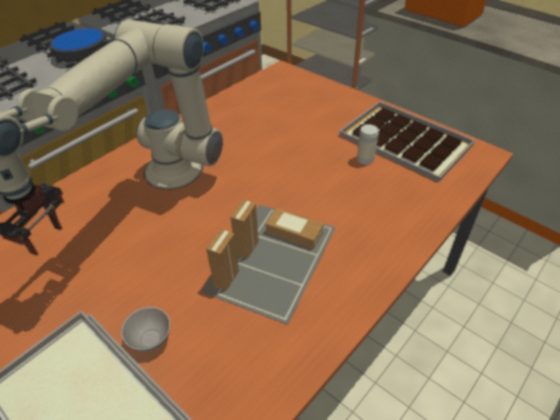

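```bash
cat > h.py <<'E'
import cv2,numpy as np
def rays(im):
    K=np.array(im["camera_matrix"]);h,w=im["depth"].shape
    u,v=np.meshgrid(np.arange(w),np.arange(h))
    p=np.stack([(u-K[0,2])/K[0,0],(v-K[1,2])/K[1,1]],-1)
    q=p.copy()
    for _ in range(8): q=p/(1+im["k1"]*(q**2).sum(-1,keepdims=True))
    V=np.array(im["view"]);R=V[:3,:3];c=-R.T@V[:3,3]
    d=np.dstack([q[...,0],-q[...,1],-np.ones((h,w))])@R   # per unit depth
    return c,d
def cloud(im):
    c,d=rays(im);P=c+d*im["depth"][...,None];P[im["depth"]==0]=np.nan;return P
def onplane(im,z):
    c,d=rays(im);return c+d*((z-c[2])/d[...,2])[...,None]
def rect(pts):
    return cv2.minAreaRect(pts.astype(np.float32)*1000)
def comps(m,amin=30):
    n,l,s,ce=cv2.connectedComponentsWithStats(m.astype(np.uint8))
    return [(l==i,s[i],ce[i]) for i in range(1,n) if s[i,4]>=amin]
E
python3 - <<'E'
import pickle;from h import *
d=pickle.load(open("d0.pkl","rb"))
for n in("top","scene"):
    im=d[n];P=cloud(im);z=P[...,2];hsv=cv2.cvtColor(im["frame"],cv2.COLOR_BGR2HSV)
    roi=(P[...,0]>.3)&(P[...,0]<.85)&(abs(P[...,1])<.32)
    print(n)
    for lo,hi,nm in((.155,.19,"tops"),(.035,.06,"laid")):
        for m,s,ce in comps(roi&(z>lo)&(z<hi)):
            zz=np.median(z[m]);Q=onplane(im,.173 if nm=="tops" else .048)[m][:,:2]
            print(nm,ce.round(1),s[4],"z",zz.round(4),np.array(rect(Q)[0]).round(1),np.array(rect(Q)[1]).round(1),round(rect(Q)[2],1))
    m=roi&(z<.015)&(hsv[...,1]<110)
    for m,s,ce in comps(m,1500):
        Q=onplane(im,.003)[m][:,:2];r=rect(Q)
        print("mat",ce.round(1),s[4],"z",np.median(z[m]).round(4),r,cv2.boxPoints(r).round(1).tolist())
E
```

```text
top
tops [373.2 216.1] 563 z 0.174 [ 533.1 -224.6] [46.6 84.1] 17.6
tops [324.8 230. ] 564 z 0.174 [495.8 -98.3] [46.6 81.5] 17.9
laid [269.8 211.1] 1600 z 0.0491 [567.4  48.8] [171.3  79.7] 15.5
mat [313.4 207.5] 9174 z 0.0041 ((581.7821044921875, -75.94126892089844), (280.9657897949219, 400.5332336425781), 17.58649444580078) [[387.3999938964844, 72.5], [508.3999938964844, -309.29998779296875], [776.2000122070312, -224.39999389648438], [655.2000122070312, 157.39999389648438]]
scene
tops [242.9 211.9] 410 z 0.1737 [ 503.3 -104.5] [54.7 96.4] 18.3
tops [220.  242.8] 489 z 0.1736 [ 540.8 -230.3] [54.8 93. ] 16.9
laid [294.7 224.6] 1111 z 0.0494 [572.   43.8] [175.1  94.3] 15.1
laid [246.9 244.1] 131 z 0.0481 [502.1 -99.9] [48.  96.6] 16.8
laid [225.4 275.3] 153 z 0.0474 [ 540.3 -225.6] [51.4 94. ] 11.8
mat [272.  272.7] 6327 z 0.0044 ((580.921875, -76.12025451660156), (281.6202697753906, 401.8706359863281), 17.688631057739258) [[385.70001220703125, 72.5], [507.79998779296875, -310.29998779296875], [776.0999755859375, -224.8000030517578], [654.0, 158.10000610351562]]
mat [339.6 379.8] 1644 z -0.7493 ((980.9625854492188, -254.78883361816406), (302.010009765625, 39.92209243774414), 89.78984832763672) [[960.4000244140625, -405.70001220703125], [1000.4000244140625, -405.8999938964844], [1001.5, -103.9000015258789], [961.5999755859375, -103.69999694824219]]
```

The pictures show the left bay holding the laid carton (about 270,211 in top). The standing cartons are in the middle (325,230) and right (373,216) bays. Top heights (0.174), sizes and mat rectangle (281x400, yaw 17.6°) all match what was given. I'll push the right one first.

```bash
cat > push.py <<'E'
from bench import *
import numpy as np
Y=np.radians(17.7);ex=np.array([np.cos(Y),np.sin(Y),0]);q=[0,np.cos(Y/2),np.sin(Y/2),0]
def push(c):
    c=np.array([*c,0.]);at=lambda x,z:(c+ex*x+[0,0,z]).tolist()
    close()
    move_to(at(-.075,.27),q);move_l(at(-.075,.161),.12)
    print("pos",state()["ee_pos"].round(4),at(-.075,.161),state()["finger_gap"])
    x=-.045;move_l(at(x,.161),.06)
    f0=state()["ft_force"]
    while x<.03:
        x+=.005;move_l(at(x,.161),.05);print(round(x,3),(state()["ft_force"]-f0).round(1))
    hold(.7);move_l(at(-.03,.18),.15);move_l(at(-.06,.27),.2)
    print("t",state()["time"])
E
python3 - <<'E'
from push import *
import cv2,pickle
push((.5331,-.2246))
d={}
for n in("top","scene"): d[n]=get_image(n)
cv2.imwrite("pics/s1.png",d["scene"]["frame"]);pickle.dump(d,open("d1.pkl","wb"))
E
```

```text
pos [ 0.462  -0.2477  0.1621] [0.46165038890598104, -0.24740247956941175, 0.161] 0.0005005605769963753
-0.04 [-0.4  0.5 -0.1]
-0.035 [-0.  -0.1 -0.9]
-0.03 [-2.2  0.  -0.7]
-0.025 [-1.6 -0.1 -0.1]
-0.02 [-0.8  0.3 -0.2]
-0.015 [0.3 0.8 0.1]
-0.01 [-0.5  0.4  0.4]
-0.005 [-0.2  0.2 -0.5]
0.0 [-1.2  0.6 -1.1]
0.005 [ 0.   0.4 -0.1]
0.01 [-0.4  1.1 -0.5]
0.015 [-1.2  0.9  0.1]
0.02 [ 0.1 -0.2 -1. ]
0.025 [-0.7  0.9 -0.1]
0.03 [-0.3  1.  -0.7]
t 10.2667
```

View pics/s1.png

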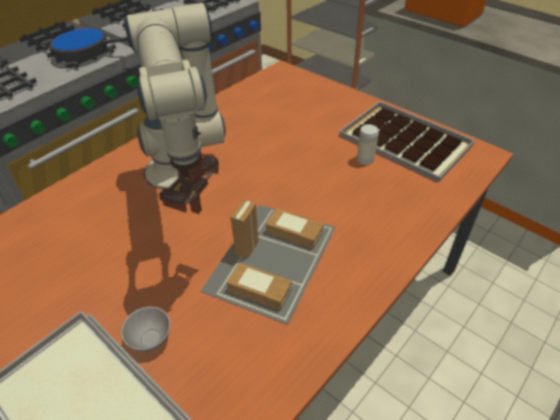

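The carton at (258,285) lies label up in the right bay and the other carton at (244,232) is still standing. I'll push that one, then measure all three.

```bash
python3 - <<'E'
from push import *
from h import *
push((.4958,-.0983))
move_to([.40,-.30,.30],q)
yw=np.radians(17.65);R=np.array([[np.cos(yw),-np.sin(yw)],[np.sin(yw),np.cos(yw)]]);c0=np.array([.5815,-.076])
for n in("top","scene"):
    im=get_image(n);P=cloud(im);z=P[...,2]
    cv2.imwrite(f"pics/{n}2.png",im["frame"])
    roi=(P[...,0]>.45)&(P[...,0]<.85)&(abs(P[...,1])<.32)
    for m,s,ce in comps(roi&(z>.04)&(z<.06),200):
        r=rect((onplane(im,.048)[m][:,:2]-c0)@R)
        print(n,ce.round(),"z",np.median(z[m]).round(4),"mat frame box",cv2.boxPoints(r).round(0).tolist())
print(state()["time"])
E
```

```text
pos [ 0.4248 -0.1213  0.162 ] [0.42435038890598104, -0.12110247956941177, 0.161] 0.00045687286927619745
-0.04 [-0.2 -1.3 -0.6]
-0.035 [-0.5 -0.6 -1.5]
-0.03 [-0.9 -1.2 -1. ]
-0.025 [-0.4 -0.7 -0.9]
-0.02 [-0.8 -1.3  0.1]
-0.015 [-0.6 -0.6 -1. ]
-0.01 [ 0.3 -0.6 -0.8]
-0.005 [-0.1 -1.  -0.6]
0.0 [-0.  -1.3 -1.3]
0.005 [-0.1 -0.9 -0.2]
0.01 [ 0.4 -0.9 -0.5]
0.015 [ 0.1 -1.  -1.2]
0.02 [ 0.1 -0.7 -0.5]
0.025 [-0.3 -0.5 -1.4]
0.03 [ 0.2 -0.1 -0.1]
t 18.525
top [352. 188.] z 0.0493 mat frame box [[-65.0, -86.0], [-65.0, -169.0], [106.0, -169.0], [106.0, -86.0]]
top [308. 198.] z 0.0493 mat frame box [[-58.0, 45.0], [-57.0, -36.0], [114.0, -35.0], [113.0, 46.0]]
top [270. 211.] z 0.0491 mat frame box [[-62.0, 87.0], [108.0, 80.0], [111.0, 160.0], [-59.0, 166.0]]
scene [295. 224.] z 0.0495 mat frame box [[-62.0, 78.0], [111.0, 71.0], [114.0, 161.0], [-58.0, 168.0]]
scene [281. 250.] z 0.0493 mat frame box [[-57.0, 45.0], [-57.0, -43.0], [116.0, -42.0], [115.0, 46.0]]
scene [259. 282.] z 0.0492 mat frame box [[-65.0, -174.0], [107.0, -175.0], [108.0, -88.0], [-64.0, -87.0]]
19.4083
```

View pics/top2.png

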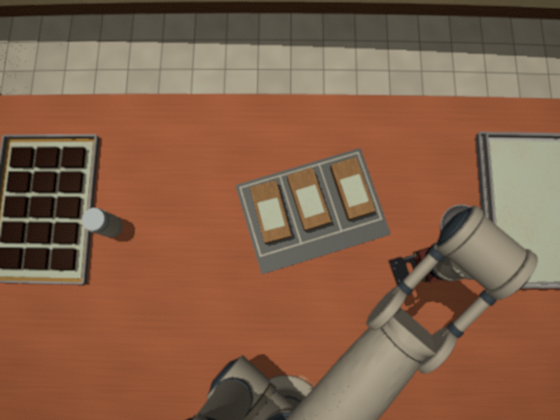

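All three cartons lie label up inside their bays, at (270,211), (308,198) and (352,188). The laid carton has not moved, and the arm is clear at z = 0.3.

```bash
python3 -c "
from bench import *
hold(.3);print(job_done())"
```

```text
the job is handed in; nothing more can be done
None
```

I toppled both cartons and handed the job in at about 20 s: each lies flat, label up, inside its own bay's outline, and the laid carton, the canister and the bowl were left alone.

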